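Wring a setting block onto its base

ROBOT

A 6-joint arm with a two-finger parallel gripper is mounted at the origin on a cart in front of the work surface, level with it; the furniture and walls round the work are solid. World frame = base frame: x ahead of the robot, y to its left, z up, the work surface at z = 0. Lengths are in mm, angles in rad, forces in N, time in s.
With the tool pointing down it reaches from about 300 to 775 mm from the base axis. Payload 14.6 kg.
Tool frame: the origin (TCP) lies midway between the tips of the shut fingers; the grasp point (between the pads) lies 19 mm behind it (grip_depth is the distance from the TCP to the grasp point, in mm); z points along the fingers, y is the direction in which the jaws open and shut (so a half turn about z gives the same grasp; the last joint's range is limited). The gripper opens to 94 mm and grips with 3 to 60 N. Pads are 16 mm wide; open, the fingers measure 119 mm over their backs; the gripper's body (75 mm by 177 mm) begins 78 mm behind the grasp point.
Start: joints at [-1.217, 0.3, 1.521, -0, 1.321, -0.067], TCP at [224.662, -502.012, 205.446] pointing down, gripper open.
Joint ranges: [-3.03, 3.03], [-0.79, 2.21], [0.23, 2.52], [-1.04, 4.18], [0, 3.07], [-2.55, 2.55]. Speed limits (rad/s): [2.22, 2.22, 2.57, 3.14, 3.14, 3.14].

INTERFACE

Orientations are given as [roll, pitch, yaw] about the fixed x, y, z axes, in that order (R = Rz(yaw) Ry(pitch) Rx(roll)).
In Python, from cell import read_state, camera, camera_info, sign_off, grip_depth gives the robot as it stands.
- The arm moves only by the tool drive_tool, never from a script. Its argument "motion" is one flat list of numbers, 4 for each row, row after row: the shift along the tool's x, y, z in mm, then the turn about the tool's z in rad. A call has 1 to 8 rows; each row shifts and turns the pose as measured when the row begins, along the tool's axes as they then stand; what a row does not reach is not made up. A row lasts 1/12 s, in which the tool goes at most 41.7 mm and 7.16 degrees, less where a joint would pass 70% of its speed; a pose out of reach is approached as far as the arm can. A call is refused whole if a number of a shift passes 41.7 or a number of a turn 0.125, either way. A call with a gripper value outside its range is refused whole. "jaw" is the closure, from 0 (fully open) to 1 (shut), set as the call begins (left out, the last holds). The fingers move at their own pace and stop on an object; "grip_force" is the grip in N (left out, the last holds). Time passes only in rows, so rows that do not move let the fingers close. It gives the time, the measured TCP pose, the force and the opening at its end, in the units of the state.
- read_state(): the state, without advancing time (a new reading comes with each control period).
- camera(name): name is "scene" or "top"; returns the picture (480x640x3 uint8, red, green, blue); there is no depth.
- camera_info(name): a dict with "fovy" (degrees; the focal length in pixels is half the picture's height over the tangent of half this angle, whatever the lens; pixels are square), "cx", "cy" (the principal point, pixels), "k1" (the pictures are not rectified: a ray, as slopes to the right and down, at radius r is drawn at 1 + k1 r^2 times it, then the intrinsics apply), "camera_from_world" (4x4, takes a point from world to camera coordinates). Camera axes: x right, y up, looking along -z (the intrinsics and any distortion apply to the point x, -y, -z); pixel columns grow to the right and rows downward; lengths in mm; the calibration is good to about 2 mm. A picture is of the moment at which its call begins. camera_info takes no time and is no camera call.
- sign_off(): hands the job in, once; it reports no verdict.
The state is a dict: "clock": time; "joints": joint angles; "qd": joint speeds; "effort": joint torques, N m; "eef_pos": TCP position; "eef_rot": TCP orientation; "wrist_force": force on the tool from outside, world axes, zero at the start; "moment": the same for the moment, N m; "finger_gap": finger opening in mm.
Only numpy, scipy, OpenCV 4.12 (cv2) and the standard library are available. Lean on these libraries where they do the work, as an engineer would, in place of code of your own. Each camera call takes 0.05 s, during which the arm holds its last target. There are 200 camera calls.

TASK

Draw the longest of the three setting blocks straight out of its well in the leaning rack and wring it, standing upright, onto the matching base block in the small fixture: set its lower end on the base block's top face with about a third of its 45 mm length overhanging the open end, then, keeping the faces in contact, slide it up to the end stop until the two faces cover each other flush all round. Leave it standing there released, and leave the other two blocks in their wells and the things on the bench where they are.

Things in the scene. Friction and masses are not known exactly. Their poses are not given: they have to be found in the camera images.
- block_long_center (a point): centre (half-way up) of the longest setting block: plain aluminium bar, 45 (own x) x 28 (own y) x 115 mm (own z, its long axis), about 0.4 kg. It starts in any one of the rack's three wells, own z up along the well axis, so its top leans toward the robot, and stands out of it by about 65 mm. 28 mm is the width to grip, 45 mm the length along which it is wrung.
- block_long_foot (a point): centre of the lower end face of the longest block (57.5 mm below its centre along own z); same axes
- block_mid_center (a point): centre of the middle setting block, same section, 95 mm long, in another well; stands out about 45 mm
- block_short_center (a point): centre of the short setting block, same section, 75 mm long, in another well; stands out about 25 mm
- block_long: the longest setting block itself; origin at the centre of its lower end face, z along its length
- rack: fixed black rack on a dark steel foot plate; origin on the bench under the middle of the foot plate, x away from the robot, y along the row of wells. Foot plate 135 (x) x 245 (y) x 8 mm; the leaning body's upper front edge is at z = 61 mm, its upper rear edge at z = 89 mm
- rack_mouth (a point): centre of the mouth of the rack's middle well, 75 mm above the bench; axes as the rack (x level, z up). Three snug wells in a row along y, 78 mm apart, each 48 x 31 mm (1.5 mm play on each side of a block) and 50 mm deep along its axis. The well axes lean 25 degrees from vertical, the mouths toward the robot (-x of the rack)
- fixture: fixed steel fixture, plate 125 x 80 x 10 mm, that holds the base block; origin on the bench under the centre of the base block, x toward the end stop (away from the robot)
- base_face (a point): centre of the base block's flat top face, 50 mm above the bench, 45 mm along x by 28 mm along y; axes as the fixture. The end stop is a steel upright 28 mm wide at its +x end, its face at x = +22.5 mm from this point, flush with the end of the base block, standing 12 mm above the face; the -x end is open. Sideways nothing guides the block. The lapped faces slide easily (friction about 0.25)
- flux_bottle: bystander, loose: slim bottle with a pointed cap, 32 x 33 x 94 mm, origin at the centre of its underside
- marker: bystander, loose: marker pen lying on the bench, 14 x 135 x 14 mm, origin at its underside
- carton: bystander, loose: small closed carton, 72 x 60 x 28 mm, origin at its underside

How it is judged (in metres and radians):
On the way, in this order (a step that is already met when the one before it is completed fails the run):
1. the longest block is drawn clear of its well (height (world z) of block_long_foot above 0.082 m), for 0.1 s.
2. it is set upright on the base block's top face, 8 to 28 mm short of flush at the open end, faces touching (x of block_long_foot in the frame of base_face between -0.028 and -0.008 m and y of block_long_foot in the frame of base_face between -0.008 and 0.008 m and z of block_long_foot in the frame of base_face between -0.003 and 0.003 m and angle between block_long_foot's own z axis and vertical below 0.07 rad and contact force between block_long and fixture above 0.3 N), for 0.1 s.
3. on the way to the stop its face is still in contact with the base block (x of block_long_foot in the frame of base_face between -0.0075 and -0.0035 m and y of block_long_foot in the frame of base_face between -0.008 and 0.008 m and z of block_long_foot in the frame of base_face between -0.003 and 0.003 m and angle between block_long_foot's own z axis and vertical below 0.07 rad and contact force between block_long and fixture above 0.3 N).
4. it covers the base block's face flush (x of block_long_foot in the frame of base_face between -0.003 and 0.003 m and y of block_long_foot in the frame of base_face between -0.004 and 0.004 m and z of block_long_foot in the frame of base_face between -0.003 and 0.003 m and angle between block_long_foot's own z axis and vertical below 0.07 rad), for 0.1 s.
At the end, for the whole second after the job is handed in: The longest block stands upright (within 0.03 rad) and at rest on the base block, its face over the base face within 3 mm lengthwise, 4 mm sideways and 0.07 rad of turn, released; the other two blocks are within 10 mm of where they began in their wells, and no bystander was moved by more than 30 mm (x of block_long_foot in the frame of base_face between -0.003 and 0.003 m and y of block_long_foot in the frame of base_face between -0.004 and 0.004 m and z of block_long_foot in the frame of base_face between -0.003 and 0.003 m and angle between block_long_foot's own z axis and vertical below 0.03 rad and angle between the x axis of block_long_foot and the x axis of base_face, either way round below 0.07 rad and contact force between block_long and fixture above 1 N and linear speed of block_long below 0.01 m/s and contact force between block_long and the fingers below 0.1 N and distance of each of block_short_center, block_mid_center from where it was at the start of the episode below 0.01 m); the robot touches nothing.
It fails at once if the short block is pulled or knocked out of place by more than 20 mm (distance of block_short_center from where it was at the start of the episode above 0.02 m).
It fails at once if the middle block is pulled or knocked out of place by more than 20 mm (distance of block_mid_center from where it was at the start of the episode above 0.02 m).
It fails at once if a loose bystander (bottle, marker, carton) is moved by more than 30 mm (distance of any of flux_bottle, marker, carton from where it was at the start of the episode above 0.03 m).
It also fails if it takes over 58 s, if anything falls off the work surface, if the arm or the gripper's body presses on something with over 40 N, if the wrist force passes 120 N, or if a joint passes its speed limit or range.

## Working session

There is one attempt and no reset: what is moved stays moved. The work goes in short steps, Python scripts to look and compute and a tool call to move; the robot and the scene stay as the last step left them, time stands still between calls to the robot, and variables do not carry over. Pictures are saved under pics/ and viewed, on a budget of 10 in all, crops included, one or two more only if the job needs it, and the job is handed in when it is done.

Besides the shell and the picture viewer there is one more tool, called after "Emit:" as name(argument=value, ...) on one line, values as JSON. drive_tool: Moves the arm, as the interface text tells. Its arguments: {"type":"object","properties":{"motion":{"type":"array","items":{"type":"number"}},"jaw":{"type":"number"},"grip_force":{"type":"number"}},"required":["motion"]}

```bash
mkdir -p pics; ls; python3 - <<'E'
from cell import *
import cv2,numpy as np
print(read_state(),grip_depth)
for n in("scene","top"):
    im=camera(n); cv2.imwrite(f"pics/{n}0.png",im[:,:,::-1]); i=camera_info(n); print(n,i["fovy"],i["cx"],i["cy"],i["k1"]); print(np.round(np.array(i["camera_from_world"]),3))
E
```

```text
pics
{'clock': 0.0, 'joints': array([-1.21661105e+00,  3.00454954e-01,  1.52161005e+00, -1.00913900e-05,
        1.32071446e+00, -6.65992965e-02]), 'qd': array([-9.32250040e-04, -9.10127291e-04, -1.42472041e-03,  6.52916847e-04,
        2.15252436e-03, -7.29838336e-05]), 'effort': array([-6.06427311e-04, -5.31804621e+01, -3.52736878e+01,  7.07556750e-02,
        2.44296261e-02, -1.23195082e-04]), 'eef_pos': array([ 224.56040832, -501.76250316,  204.8829397 ]), 'eef_rot': array([-3.14040782e+00, -6.92294736e-05,  4.20787038e-01]), 'wrist_force': array([ 0.33515896, -0.07313542, -0.29095451]), 'moment': array([-0.03605694, -0.02369889, -0.05858357]), 'finger_gap': 93.86968317810776} 18.8
scene 55.39247201557387 319.3234808213063 240.26013263516094 -0.10752429188746465
[[-8.52000e-01 -5.23000e-01 -8.00000e-03  5.14174e+02]
 [ 2.19000e-01 -3.71000e-01  9.02000e-01 -1.81264e+02]
 [-4.75000e-01  7.67000e-01  4.31000e-01 -6.66459e+02]
 [ 0.00000e+00  0.00000e+00  0.00000e+00  1.00000e+00]]
top 54.68035880572061 310.15952962551603 243.8119888466914 0.006147111451983063
[[-3.90000e-02 -9.99000e-01  5.00000e-03  5.28250e+01]
 [ 9.71000e-01 -3.60000e-02  2.36000e-01 -5.87000e+02]
 [-2.36000e-01  1.40000e-02  9.72000e-01 -8.15501e+02]
 [ 0.00000e+00  0.00000e+00  0.00000e+00  1.00000e+00]]
```

View pics/scene0.png

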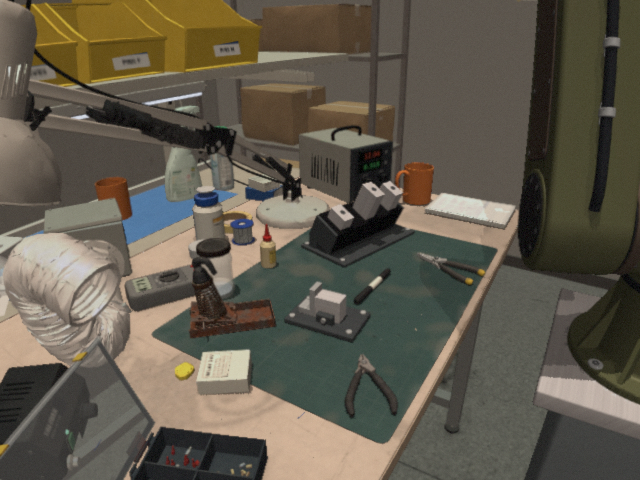

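View pics/top0.png

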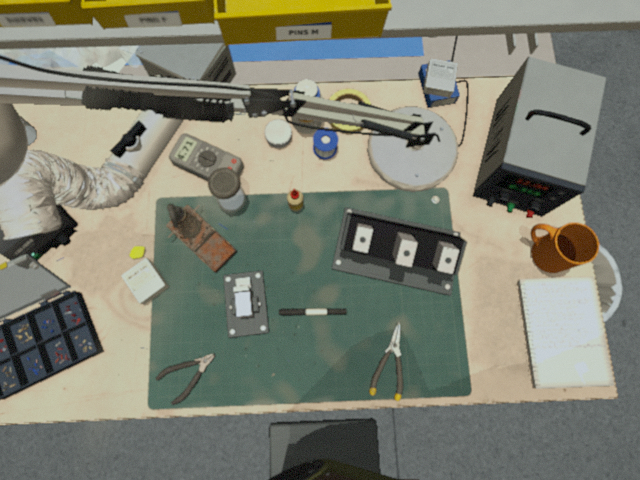

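Scene shows the three blocks at about (342,217), (367,200) and (388,197), with the fixture at (328,305). In the top view, the rack is at (400,250) and the fixture at (245,303). I'll enlarge both.

```bash
cat > h.py <<'E'
from cell import *
import cv2,numpy as np
def ray(n,uv):
    i=camera_info(n);f=240/np.tan(np.radians(i["fovy"]/2));T=np.array(i["camera_from_world"])
    d=np.array([(uv[0]-i["cx"])/f,(uv[1]-i["cy"])/f]);s=d.copy()
    for _ in range(20): s=d/(1+i["k1"]*(s@s))
    R=T[:3,:3];return -R.T@T[:3,3],R.T@np.array([s[0],-s[1],-1])
def proj(n,P):
    i=camera_info(n);f=240/np.tan(np.radians(i["fovy"]/2));T=np.array(i["camera_from_world"])
    c=T[:3,:3]@np.array(P,float)+T[:3,3];s=np.array([c[0],-c[1]])/-c[2];s=s*(1+i["k1"]*(s@s));return s*f+[i["cx"],i["cy"]]
def onz(n,uv,z):
    o,d=ray(n,uv);return o+d*(z-o[2])/d[2]
def tri(a,b):
    (o,d),(p,e)=ray("scene",a),ray("top",b);d/=np.linalg.norm(d);e/=np.linalg.norm(e)
    s=np.linalg.lstsq(np.c_[d,-e],p-o,rcond=None)[0];A=o+d*s[0];B=p+e*s[1];return (A+B)/2,np.linalg.norm(A-B)
E
python3 - <<'E'
import cv2,numpy as np
s=cv2.imread("pics/scene0.png");t=cv2.imread("pics/top0.png")
def c(im,x,y,w,h,k=5):return cv2.resize(im[y:y+h,x:x+w],None,fx=k,fy=k,interpolation=cv2.INTER_CUBIC)
# 400x300 tiles = 80x60? use rack 134x100 at x3, fixture 80x60 x5
a=c(s,295,175,133,100,3);b=c(t,330,200,140,100,3)[:,:399]
d=c(s,285,278,90,60,4);e=c(t,215,265,64,76,4)
M=np.zeros((600,800,3),np.uint8)
for im,x,y in((a,0,0),(b,400,0),(d,0,300),(e,400,300)): h,w=min(im.shape[0],600-y),min(im.shape[1],800-x);M[y:y+h,x:x+w]=im[:h,:w]
cv2.imwrite("pics/m1.png",M)
E
```

```text
(no output)
```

View pics/m1.png

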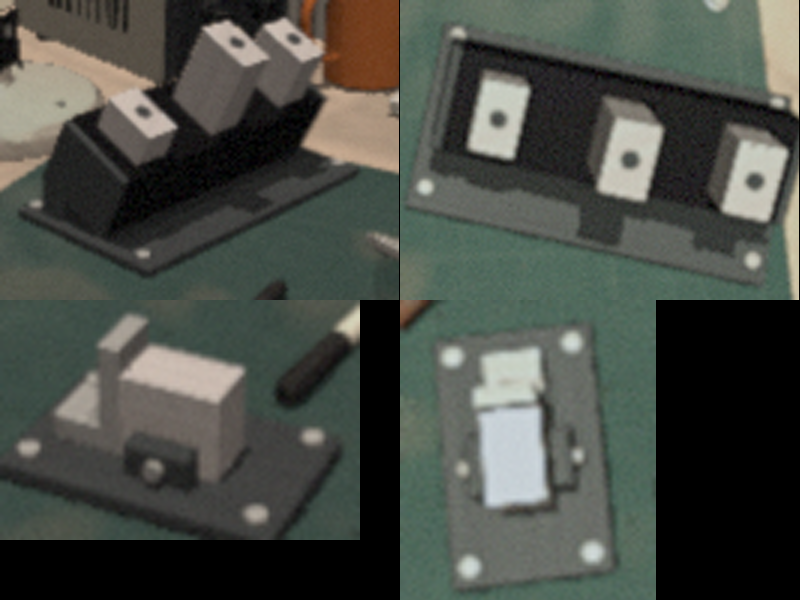

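In the enlargement the longest block is clearly the middle one, with its top-face dot at scene (374,189) and top (406.7,253.3). The base face is a bright quad in the top view, about (235–252, 366/4+265…). Next I'll measure the dots, bolts and base face.

```bash
python3 - <<'E'
from h import *
t=cv2.imread("pics/top0.png")
names=["short","long","mid"]
S=[(145,112),(237,42),(293,40)];T=[(498,119),(630,160),(755,180)]
D={}
for n,s,u in zip(names,S,T):
    P,e=tri((s[0]/3+295,s[1]/3+175),((u[0]-400)/3+330,u[1]/3+200));D[n]=P;print(n,P.round(1),round(e,1))
g=cv2.cvtColor(t,cv2.COLOR_BGR2GRAY)
def bolt(u,v):
    u0,v0=int(round(u)),int(round(v));w=g[v0-3:v0+4,u0-3:u0+4].astype(float);w=np.clip(w-np.percentile(w,60),0,None)
    y,x=np.mgrid[-3:4,-3:4];return u0+(w*x).sum()/w.sum(),v0+(w*y).sum()/w.sum()
R=[onz("top",bolt((x-400)/3+330,y/3+200),8) for x,y in((458,33),(425,187),(753,260),(778,102))]
print("rackbolts",np.round(R,1),"mean",np.mean(R,0).round(1))
F=[onz("top",bolt((x-400)/4+215,(y-300)/4+265),10) for x,y in((452,356),(571,342),(592,552),(469,567))]
print("fixbolts",np.round(F,1),"mean",np.mean(F,0).round(1))
a=lambda v:np.arctan2(v[1],v[0])
print("yaw rack",a(R[0]-R[1]),a(R[3]-R[2]),a(R[0]-R[3])-np.pi/2,a(R[1]-R[2])-np.pi/2)
print("yaw fix",a(F[0]-F[3]),a(F[1]-F[2]),a(F[0]-F[1])-np.pi/2,a(F[3]-F[2])-np.pi/2)
B=[onz("top",((x-400)/4+215,(y-300)/4+265),50) for x,y in((478,410),(542,404),(550,500),(485,508))]
print("base",np.round(B,1),"mean",np.mean(B,0).round(1))
# bright mask of base face
m=(t[:,:,0]>195).astype(np.uint8); m2=np.zeros_like(m);m2[285:325,230:258]=m[285:325,230:258]
k,l,st,c=cv2.connectedComponentsWithStats(m2)
for i in range(1,k):
  if st[i,4]>30: print(st[i],c[i],onz("top",c[i],50).round(1),cv2.minAreaRect(np.argwhere(l==i)[:,::-1].astype(np.float32)))
# top faces in scene fixture, base corners
for p,q in(((125,368),(478,410)),((245,372),(485,508))):pass
Bs=[onz("scene",(x/4+285,(y-300)/4+278),50) for x,y in((147,346),(120,373),(209,398),(245,367))]
print("base scene",np.round(Bs,1),np.mean(Bs,0).round(1))
E
```

```text
short [585.8 -67.3  95.8] 1.8
long [ 549.6 -138.2  132.3] 0.5
mid [ 538.8 -216.6  112.4] 0.5
rackbolts [[ 672.4  -54.     8. ]
 [ 564.1  -25.3    8. ]
 [ 505.8 -241.3    8. ]
 [ 615.4 -271.4    8. ]] mean [ 589.4 -148.     8. ]
fixbolts [[537.4 197.6  10. ]
 [542.7 137.8  10. ]
 [438.3 128.9  10. ]
 [433.5 188.8  10. ]] mean [488.  163.3  10. ]
yaw rack -0.2595696898634968 -0.26867442168603806 -0.2563384280964225 -0.2639521031979395
yaw fix 0.08459534178271064 0.08546942971030354 0.08781970542618533 0.07980952608407366
base [[503.6 177.7  50. ]
 [505.4 147.3  50. ]
 [459.8 143.9  50. ]
 [457.3 174.4  50. ]] mean [481.5 160.8  50. ]
[234 285  14   6  36] [240.05555556 288.25      ] [511.4 167.1  50. ] ((240.3048553466797, 287.243896484375), (4.969419002532959, 12.920490264892578), 83.6598129272461)
[235 292  16  24 300] [242.61666667 303.66666667] [481.8 162.3  50. ] ((242.60890197753906, 303.589111328125), (22.189329147338867, 13.433002471923828), 84.2894058227539)
base scene [[503.9 153.4  50. ]
 [502.5 177.   50. ]
 [462.1 174.5  50. ]
 [460.7 146.8  50. ]] [482.3 162.9  50. ]
```

Base face comes out at about (482, 162, 50) with yaw 0.084. Rack yaw is −0.262, and the long block's top is at (549.6, −138.2, 133.5). All three tops agree with the 78 mm pitch and the 25° lean. The tool can only yaw, so I'll grip the block leaning and right it afterwards against the base block's vertical open-end face.

Emit:
drive_tool(motion=[0, 0, -5, 0.114, 0, 0, 0, 0.114, 0, 0, 0, 0.114, 0, 0, 0, 0.114, 0, 0, 0, 0.114, 0, 0, 0, 0.112], jaw=0.5, grip_force=40)

```text
clock: 0.6
eef_pos: [224.2, -500.9, 208.0]
eef_rot: [-3.137, 0.003, -0.287]
wrist_force: [0.5, 0.4, 0.1]
finger_gap: 57.8
```

Emit:
drive_tool(motion=[16, -30, 0, 0, 16, -30, 0, 0, 16, -30, 0, 0, 16, -30, 0, 0, 16, -30, 0, 0, 16, -30, 0, 0, 16, -30, 0, 0, 16, -30, 0, 0])

```text
clock: 1.27
eef_pos: [419.4, -303.3, 205.8]
eef_rot: [-3.135, 0.008, -0.306]
wrist_force: [-0.1, -0.1, -0.2]
finger_gap: 47.2
```

Emit:
drive_tool(motion=[16, -30, 0, 0, 16, -30, 0, 0, 16, -30, 0, 0, 16, -30, 0, 0, 16, -30, 0, 0, 8, -15, 0, 0, 0, 0, 0, 0])

```text
clock: 1.85
eef_pos: [560.9, -159.3, 204.0]
eef_rot: [-3.134, 0.012, -0.301]
wrist_force: [-0.6, -0.5, -0.3]
finger_gap: 47.0
```

Emit:
drive_tool(motion=[-5.6, -17.2, 0, -0.039, 0, 0, 0, 0, 0, 0, 20, 0, 0, 0, 20, 0, 0, 0, 10, 0, 0, 0, 0, 0])

```text
clock: 2.35
eef_pos: [558.6, -142.2, 151.7]
eef_rot: [-3.134, 0.012, -0.262]
wrist_force: [-0.3, 0.2, -0.2]
finger_gap: 46.9
```

```bash
python3 - <<'E'
from h import *
a=camera("scene")[:,:,::-1];b=camera("top")[:,:,::-1];s=read_state();print(s["eef_pos"],s["eef_rot"])
M=np.hstack([cv2.resize(a[140:270,295:428],(400,390)),cv2.resize(b[190:320,330:463],(400,390))]);cv2.imwrite("pics/m2.png",M)
E
```

```text
[ 559.47478884 -142.34483944  153.79358651] [-3.13395382  0.00984215 -0.26165509]
```

View pics/m2.png

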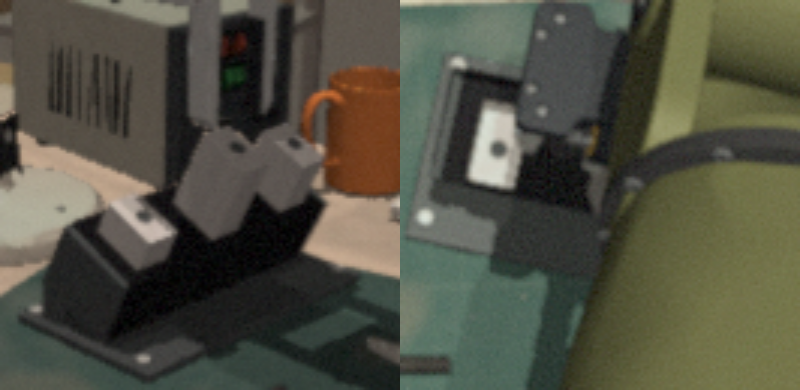

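The scene view shows the fingers straddling the long block's top, with tips at mosaic (205,125) and (270,112). The jaws clear the neighbouring blocks. I'll go down, grip and draw.

Emit:
drive_tool(motion=[0.8, -1.3, 15, 0, 0, 0, 15, 0, 0, 0, 12, 0, 0, 0, 10, 0, 0, 0, 6, 0, 0, 0, 3, 0, 0, 0, 0, 0])

```text
clock: 3.03
eef_pos: [562.7, -143.5, 96.2]
eef_rot: [-3.135, 0.001, -0.264]
wrist_force: [1.2, -0.1, -1.1]
finger_gap: 47.1
```

Emit:
drive_tool(motion=[0, 0, 0, 0, 0, 0, 0, 0, 0, 0, 0, 0, 0, 0, 0, 0, 0, 0, 0, 0, 0, 0, 0, 0], jaw=1, grip_force=45)

```text
clock: 3.53
eef_pos: [563.3, -143.7, 97.8]
eef_rot: [-3.135, -0.001, -0.264]
wrist_force: [2.0, 0.4, -2.6]
finger_gap: 27.9
```

Emit:
drive_tool(motion=[-1.7, 0, -3.6, 0, -1.7, 0, -3.6, 0, -1.7, 0, -3.6, 0])

```text
clock: 3.78
eef_pos: [558.3, -142.4, 108.7]
eef_rot: [-3.135, -0.001, -0.264]
wrist_force: [0.7, -0.2, -3.4]
finger_gap: 27.6
```

Emit:
drive_tool(motion=[-2.5, 0, -5.4, 0, -2.5, 0, -5.4, 0, -2.5, 0, -5.4, 0, -2.5, 0, -5.4, 0])

```text
clock: 4.12
eef_pos: [547.4, -139.7, 132.7]
eef_rot: [-3.135, -0.001, -0.264]
wrist_force: [1.0, -0.5, -1.9]
finger_gap: 27.7
```

Emit:
drive_tool(motion=[-2.5, 0, -5.4, 0, -2.5, 0, -5.4, 0, -2.5, 0, -5.4, 0, -2.5, 0, -5.4, 0])

```text
clock: 4.45
eef_pos: [536.0, -136.7, 157.0]
eef_rot: [-3.135, -0.001, -0.264]
wrist_force: [-0.4, 0.3, -4.2]
finger_gap: 27.7
```

Emit:
drive_tool(motion=[-5, 0, -10, 0, -5, 0, -10, 0, 0, 0, -10, -0.087, 0, 0, 0, -0.087, 0, 0, 0, -0.087, 0, 0, 0, -0.087, 0, 0, 0, 0])

```text
clock: 5.03
eef_pos: [523.5, -133.6, 195.2]
eef_rot: [-3.137, -0.006, 0.099]
wrist_force: [-0.3, -0.3, -3.1]
finger_gap: 27.7
```

Emit:
drive_tool(motion=[-8, -15, 0, 0, -10, -25, 0, 0, -10, -25, 0, 0, -10, -25, 0, 0, -10, -25, 0, 0, -10, -25, 0, 0, -10, -25, 0, 0, -10, -25, 0, 0])

```text
clock: 5.7
eef_pos: [424.0, 52.2, 198.9]
eef_rot: [-3.138, -0.008, 0.067]
wrist_force: [-0.3, -0.0, -3.1]
finger_gap: 27.7
```

Emit:
drive_tool(motion=[-6, -25, 0, -0.01, -6, -25, 0, -0.007, -6, -25, 0, 0, -5, -18, 0, 0, -2, -8, 0, 0, 0, 0, 0, 0])

```text
clock: 6.2
eef_pos: [385.7, 158.7, 202.9]
eef_rot: [-3.136, -0.011, 0.068]
wrist_force: [0.8, -0.6, -3.2]
finger_gap: 27.9
```

```bash
python3 - <<'E'
from h import *
a=camera("scene")[:,:,::-1];b=camera("top")[:,:,::-1];s=read_state();print(s["eef_pos"],s["eef_rot"])
print([proj("scene",s["eef_pos"]),proj("top",s["eef_pos"])])
M=np.hstack([cv2.resize(a[200:350,270:420],(400,400),interpolation=2),cv2.resize(b[230:380,190:340],(400,400),interpolation=2)]);cv2.imwrite("pics/m3.png",M)
E
```

```text
[386.34969514 157.38194959 202.71616292] [-3.1364341  -0.01105916  0.06822512]
[array([391.02034629, 220.44504275]), array([232.41061069, 355.18880722])]
```

View pics/m3.png

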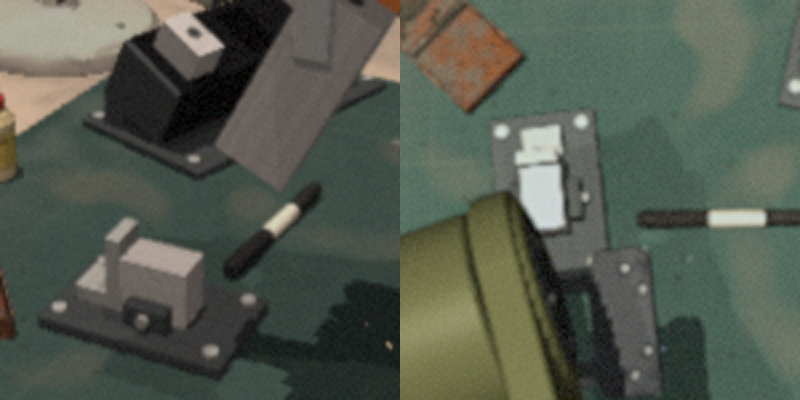

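The block hangs leaning as gripped, with its foot corners at scene-crop (220,150) and (280,188). I'll check those against my estimate of how it sits in the grip.

```bash
python3 - <<'E'
from h import *
p=np.array([386.35,157.4,202.7]);y=.068;X=np.array([np.cos(y),np.sin(y),0]);Y=np.array([-X[1],X[0],0])
for a,z in((54.3,-58.7),(13.5,-77.7)):
  q=proj("scene",p+a*X+14*Y+[0,0,z]);print((q-[270,200])*400/150)
E
```

```text
[215.53133543 143.23564501]
[282.4674745  189.13752499]
```

Emit:
drive_tool(motion=[2, 3, 12, -0.008, 1, 0, 14, -0.008, 0, 0, 16, 0, 0, 0, 16, 0, 0, 0, 16, 0, 0, 0, 10, 0, 0, 0, 0, 0])

```text
clock: 6.88
eef_pos: [393.3, 149.1, 117.3]
eef_rot: [-3.137, -0.015, 0.07]
wrist_force: [-0.4, -0.1, -3.2]
finger_gap: 28.0
```

Emit:
drive_tool(motion=[0, -5.5, 8, -0.016, 0, 0, 8, 0, 0, 0, 4, 0, 0, 0, 0, 0, 0, 0, 0, 0])

```text
clock: 7.3
eef_pos: [394.5, 153.8, 97.0]
eef_rot: [-3.137, -0.017, 0.083]
wrist_force: [-0.7, 0.9, -3.4]
finger_gap: 27.7
```

Emit:
drive_tool(motion=[4, 0, 0, 0, 4, 0, 0, 0, 4, 0, 0, 0, 4, 0, 0, 0, 3, 0, 0, 0], grip_force=25)

```text
clock: 7.72
eef_pos: [414.7, 155.6, 98.3]
eef_rot: [-3.137, -0.016, 0.083]
wrist_force: [-2.5, 0.4, -2.5]
finger_gap: 28.2
```

Emit:
drive_tool(motion=[3, 0, 0, 0, 3, 0, 0, 0, 3, 0, 0, 0, 3, 0, 0, 0])

```text
clock: 8.05
eef_pos: [427.5, 156.6, 98.2]
eef_rot: [-3.137, -0.014, 0.083]
wrist_force: [-2.4, -0.6, -2.7]
finger_gap: 27.8
```

Emit:
drive_tool(motion=[3, 0, 0, 0, 3, 0, 0, 0, 3, 0, 0, 0])

```text
clock: 8.3
eef_pos: [437.3, 157.4, 98.2]
eef_rot: [-3.137, -0.013, 0.083]
wrist_force: [-3.7, -0.3, -2.4]
finger_gap: 27.7
```

Emit:
drive_tool(motion=[1.5, 0, 0, 0, 1.5, 0, 0, 0])

```text
clock: 8.47
eef_pos: [440.9, 157.7, 98.2]
eef_rot: [-3.137, -0.013, 0.083]
wrist_force: [-4.1, -0.8, -3.6]
finger_gap: 27.5
```

Emit:
drive_tool(motion=[1.5, 0, 0, 0, 1, 0, 0, 0])

```text
clock: 8.63
eef_pos: [443.6, 157.9, 98.2]
eef_rot: [-3.137, -0.013, 0.083]
wrist_force: [-3.3, -0.1, -3.0]
finger_gap: 27.7
```

Emit:
drive_tool(motion=[1, 0, 0, 0, 1, 0, 0, 0])

```text
clock: 8.8
eef_pos: [445.8, 158.1, 98.2]
eef_rot: [-3.137, -0.013, 0.083]
wrist_force: [-2.6, -0.2, -2.6]
finger_gap: 28.2
```

```bash
python3 - <<'E'
from h import *
a=camera("scene")[:,:,::-1];s=read_state();print(s["eef_pos"],s["eef_rot"],s["wrist_force"])
cv2.imwrite("pics/m4.png",cv2.resize(a[200:350,270:420],(600,600),interpolation=2))
E
```

```text
[445.88132868 158.08939494  98.18549998] [-3.13728165 -0.01303939  0.08313685] [-3.49824799 -1.28452729 -3.22551864]
```

View pics/m4.png

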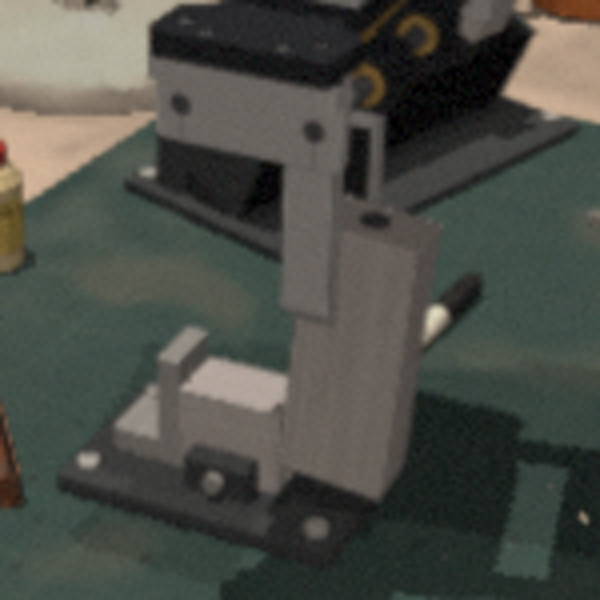

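Nearly upright against the base's end face, with a few degrees of lean left. I'll keep pushing until the force rises.

Emit:
drive_tool(motion=[1, 0, 0, 0, 1, 0, 0, 0])

```text
clock: 9.02
eef_pos: [447.9, 158.2, 98.2]
eef_rot: [-3.137, -0.013, 0.083]
wrist_force: [-3.2, -0.5, -2.7]
finger_gap: 27.6
```

Emit:
drive_tool(motion=[1, 0, 0, 0, 1, 0, 0, 0])

```text
clock: 9.18
eef_pos: [450.1, 158.5, 98.3]
eef_rot: [-3.137, -0.013, 0.083]
wrist_force: [-2.9, -1.8, -2.7]
finger_gap: 27.9
```

Emit:
drive_tool(motion=[1, 0, 0, 0])

```text
clock: 9.27
eef_pos: [451.2, 158.5, 98.3]
eef_rot: [-3.137, -0.013, 0.083]
wrist_force: [-3.6, -0.0, -3.1]
finger_gap: 28.3
```

```bash
cat > look.py <<'E'
from h import *
import sys
a=camera("scene")[:,:,::-1];s=read_state();print(s["eef_pos"],s["eef_rot"],s["wrist_force"])
cv2.imwrite(f"pics/{sys.argv[1]}.png",cv2.resize(a[200:350,270:420],(600,600),interpolation=2)); cv2.imwrite(f"pics/{sys.argv[1]}_raw.png",a)
# vertical-line references: base end-face corner and end stop
for P in([459.6,160.4,0],):
  pass
X=np.array([np.cos(.084),np.sin(.084),0]);Y=np.array([-X[1],X[0],0]);B=np.array([482,162.3,0])
for k in(-22.5,-67.5):
  for z in(22,140):
    print(k,z,((proj("scene",B+k*X+14*Y+[0,0,z])-[270,200])*4).round())
E
python3 look.py m5
```

```text
[451.3314655  158.5424911   98.29774173] [-3.13728549 -0.01312464  0.0832122 ] [-2.79356816 -0.17934085 -3.31856822]
-22.5 22 [276. 470.]
-22.5 140 [280. 212.]
-67.5 22 [379. 499.]
-67.5 140 [391. 236.]
```

View pics/m5.png

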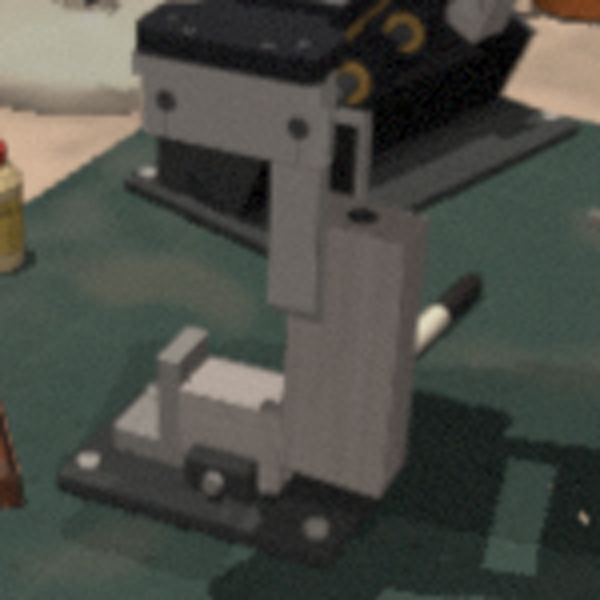

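The left near edge is at (287,400) and the right near edge runs from (378,497) to (402,240). Against the projected vertical that's about 0.04 rad of residual lean, with the foot near z 22. Setting it down will level that. The contact also shows the foot centre is at fixture x ≈ −45 at this TCP, so it has to advance 27 mm after lifting. I'll regrip firmly, back off and lift.

Emit:
drive_tool(motion=[0, 0, 0, 0, 0, 0, 0, 0, -2, -1.5, 0, 0, -2, 0, -2, 0, 0, 0, -8, 0, 0, 0, -8, 0, 0, 0, -8, 0, 0, 0, -8, 0], grip_force=50)

```text
clock: 9.98
eef_pos: [447.4, 159.8, 135.2]
eef_rot: [-3.137, -0.017, 0.083]
wrist_force: [0.3, -0.0, -3.3]
finger_gap: 27.8
```

Emit:
drive_tool(motion=[0, 0, -4, 0, 0, 0, 0, 0])

```text
clock: 10.15
eef_pos: [448.5, 160.0, 142.5]
eef_rot: [-3.136, -0.021, 0.083]
wrist_force: [-0.4, -0.9, -2.4]
finger_gap: 28.0
```

Emit:
drive_tool(motion=[7, 0, 0, 0, 7, 0, 0, 0, 7, 0, 0, 0, 6, 0, 2, 0, 0, 0, 2, 0])

```text
clock: 10.57
eef_pos: [478.7, 162.5, 139.0]
eef_rot: [-3.136, -0.022, 0.083]
wrist_force: [1.1, -0.0, -4.2]
finger_gap: 27.4
```

```bash
python3 look.py m6
```

```text
[478.06437218 162.38103173 138.36201416] [-3.1363789  -0.02073442  0.08311648] [-0.26886843 -0.97936272 -4.36528205]
-22.5 22 [276. 470.]
-22.5 140 [280. 212.]
-67.5 22 [379. 499.]
-67.5 140 [391. 236.]
```

View pics/m6.png

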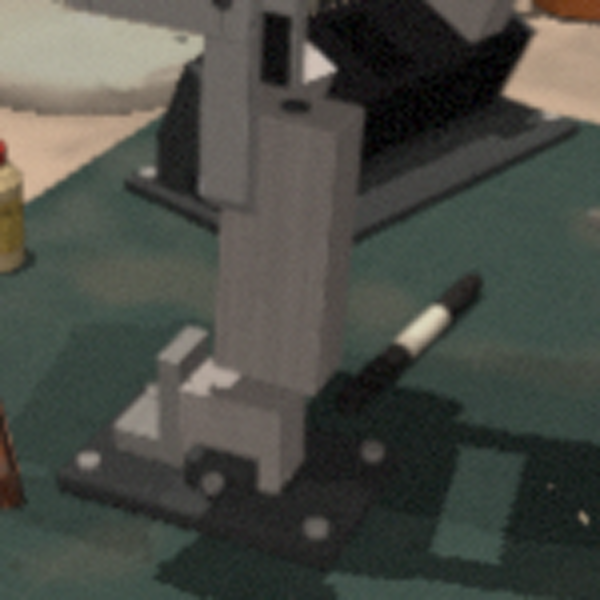

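The block is upright above the base with its foot's near edge from (215,365) to (312,395), overhanging the open end. Next I'll lower until contact.

Emit:
drive_tool(motion=[0, 0, 2, 0, 0, 0, 2, 0, 0, 0, 2, 0])

```text
clock: 10.87
eef_pos: [477.7, 162.3, 130.9]
eef_rot: [-3.137, -0.019, 0.083]
wrist_force: [0.4, 0.0, -3.8]
finger_gap: 27.7
```

Emit:
drive_tool(motion=[0, 0, 1, 0, 0, 0, 1, 0])

```text
clock: 11.03
eef_pos: [477.3, 162.3, 128.3]
eef_rot: [-3.137, -0.018, 0.083]
wrist_force: [0.9, -0.6, -3.6]
finger_gap: 27.9
```

Emit:
drive_tool(motion=[0, 0, 1, 0, 0, 0, 1, 0])

```text
clock: 11.2
eef_pos: [477.2, 162.3, 126.1]
eef_rot: [-3.137, -0.018, 0.083]
wrist_force: [-0.4, -0.1, -4.2]
finger_gap: 28.0
```

Emit:
drive_tool(motion=[0, 0, 1, 0])

```text
clock: 11.28
eef_pos: [477.2, 162.4, 125.1]
eef_rot: [-3.137, -0.018, 0.083]
wrist_force: [0.1, -0.2, -3.7]
finger_gap: 27.8
```

Emit:
drive_tool(motion=[0, 0, 1, 0])

```text
clock: 11.37
eef_pos: [477.5, 162.4, 124.6]
eef_rot: [-3.137, -0.019, 0.083]
wrist_force: [-2.9, -2.1, 11.9]
finger_gap: 27.7
```

Emit:
drive_tool(motion=[0, 0, 0.7, 0])

```text
clock: 11.45
eef_pos: [477.8, 162.5, 124.7]
eef_rot: [-3.136, -0.02, 0.083]
wrist_force: [-2.7, -1.1, 6.7]
finger_gap: 27.3
```

Emit:
drive_tool(motion=[0, 0, 0.8, 0, 0, 0, 0.8, 0], grip_force=25)

```text
clock: 11.62
eef_pos: [478.5, 162.6, 124.5]
eef_rot: [-3.136, -0.022, 0.083]
wrist_force: [-1.8, -1.8, 5.4]
finger_gap: 27.9
```

```bash
python3 look.py m7
```

```text
[478.53308978 162.61168548 124.54465025] [-3.13631574 -0.02256156  0.0834633 ] [-1.35546207 -0.79150589  6.21177652]
-22.5 22 [276. 470.]
-22.5 140 [280. 212.]
-67.5 22 [379. 499.]
-67.5 140 [391. 236.]
```

View pics/m7.png

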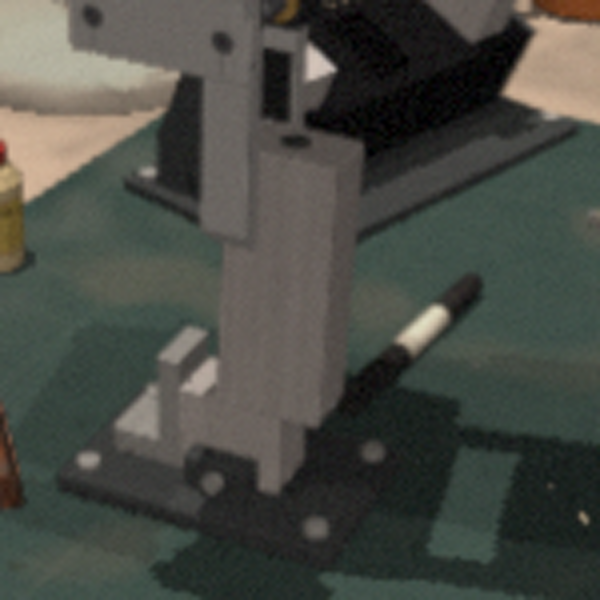

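Foot rests on the base overhanging about 17 mm (base end at x≈278, foot edge at x≈318), and the near faces look coplanar. I'll lighten the grip so it settles flat, then start sliding.

Emit:
drive_tool(motion=[0, 0, 0.8, 0, 0, 0, 0.8, 0, 0, 0, 0.5, 0], grip_force=10)

```text
clock: 11.92
eef_pos: [480.0, 162.7, 124.1]
eef_rot: [-3.136, -0.027, 0.084]
wrist_force: [-0.5, -1.4, 3.1]
finger_gap: 27.6
```

Emit:
drive_tool(motion=[1, 0, 0.3, 0, 1, 0, 0.3, 0, 1, 0, 0.3, 0, 1, 0, 0.3, 0])

```text
clock: 12.25
eef_pos: [484.4, 163.1, 123.2]
eef_rot: [-3.136, -0.028, 0.084]
wrist_force: [-1.2, -0.3, 6.8]
finger_gap: 27.9
```

Emit:
drive_tool(motion=[0.8, 0, 0.3, 0, 0.8, 0, 0.3, 0, 0.8, 0, 0.3, 0], grip_force=20)

```text
clock: 12.5
eef_pos: [487.5, 163.7, 123.3]
eef_rot: [-3.135, -0.028, 0.083]
wrist_force: [-2.5, -0.1, 7.3]
finger_gap: 27.8
```

```bash
python3 look.py m8
```

```text
[487.62053962 163.69413849 123.24863686] [-3.13538662 -0.0285556   0.08348453] [-1.34542109 -0.13137337  7.24323477]
-22.5 22 [276. 470.]
-22.5 140 [280. 212.]
-67.5 22 [379. 499.]
-67.5 140 [391. 236.]
```

View pics/m8.png

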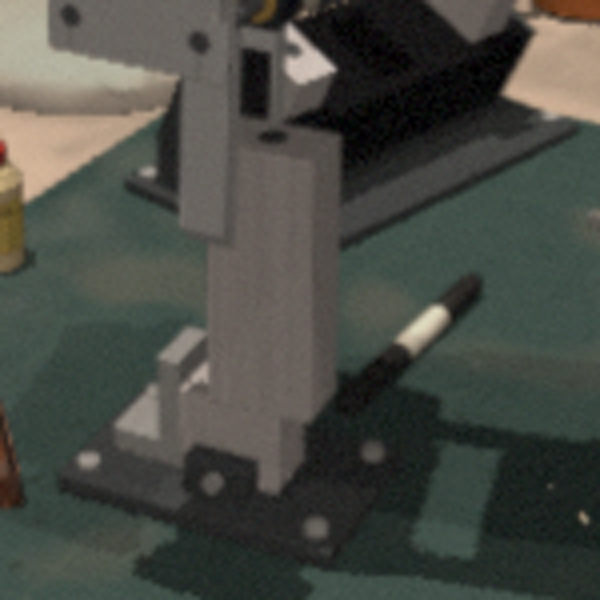

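The foot has advanced to roughly −11 mm. I'll measure the lean from the right silhouette edge.

```bash
cat > lean.py <<'E'
from h import *
import sys
def lean(f):
    a=cv2.imread(f).astype(float);d=a[:,:,2]-a[:,:,1]  # R-G: block ~0+, mat negative
    d=cv2.GaussianBlur(d,(3,3),0);pts=[]
    for v in range(262,296):
        r=d[v,335:370];i=np.argmin(np.diff(r));g=np.diff(r)[max(0,i-2):i+3];k=np.arange(max(0,i-2),max(0,i-2)+len(g));w=np.clip(-g,0,None)
        pts.append((335+.5+(w*k).sum()/w.sum(),v))
    p=np.array(pts);c=np.polyfit(p[:,1],p[:,0],1);r=p[:,0]-np.polyval(c,p[:,1]);ok=abs(r)<.8;c=np.polyfit(p[ok,1],p[ok,0],1)
    # compare with projected edge of leaning block
    X=np.array([np.cos(.084),np.sin(.084),0]);Y=np.array([-X[1],X[0],0]);B=np.array([482,162.3,0]);best=[]
    for s in(-10,):
      q=[proj("scene",B+(s-22.5)*X-14*Y+[0,0,z]) for z in(60,130)]
      u0,u1=[np.polyval(c,k[1]) for k in q];gx=(proj("scene",B+(s-22.5)*X-14*Y+[0,0,60])-proj("scene",B+(s-32.5)*X-14*Y+[0,0,60]))
      px=gx[0]/10-gx[1]/10*c[0]; print(f,"n",ok.sum(),"offset mm at z60",(u0-q[0][0])/px+s,"forward lean",((u1-q[1][0])-(u0-q[0][0]))/px/70)
for f in sys.argv[1:]:lean(f"pics/{f}_raw.png")
E
python3 lean.py m7 m8; python3 - <<'E'
import sys;sys.path.insert(0,'.')
E
```

```text
pics/m7_raw.png n 34 offset mm at z60 -16.409844022235944 forward lean -0.05218639383669681
pics/m8_raw.png n 34 offset mm at z60 -12.416475968602377 forward lean 0.0013205983697746552
```

Lean is now 0.001 rad with the foot at about −12.4 mm, so it is flat on the face. I'll slide on in small rows.

Emit:
drive_tool(motion=[0.7, 0, 0.2, 0, 0.7, 0, 0.2, 0, 0.7, 0, 0.2, 0, 0.7, 0, 0.2, 0], grip_force=25)

```text
clock: 12.88
eef_pos: [490.9, 164.4, 123.2]
eef_rot: [-3.135, -0.029, 0.083]
wrist_force: [-1.5, 0.3, 5.5]
finger_gap: 28.3
```

```bash
python3 look.py m9; python3 lean.py m9
```

```text
[491.01864064 164.43054108 123.23823142] [-3.13450712 -0.02909112  0.08342061] [-0.25836147  0.02021357  6.59232084]
-22.5 22 [276. 470.]
-22.5 140 [280. 212.]
-67.5 22 [379. 499.]
-67.5 140 [391. 236.]
pics/m9_raw.png n 34 offset mm at z60 -9.008189154564317 forward lean 0.010282241086275873
```

Emit:
drive_tool(motion=[0.7, 0.4, 0.2, 0, 0.7, 0.4, 0.2, 0, 0.7, 0, 0.2, 0, 0.7, 0, 0.2, 0])

```text
clock: 13.27
eef_pos: [494.4, 164.5, 123.3]
eef_rot: [-3.133, -0.03, 0.083]
wrist_force: [-2.0, 0.1, 6.5]
finger_gap: 27.6
```

Emit:
drive_tool(motion=[0.7, 0, 0.2, 0, 0.7, 0, 0.2, 0, 0.7, 0, 0.2, 0, 0.7, 0, 0.2, 0])

```text
clock: 13.6
eef_pos: [497.7, 165.2, 123.3]
eef_rot: [-3.133, -0.03, 0.083]
wrist_force: [-2.0, -0.6, 5.6]
finger_gap: 27.9
```

```bash
python3 look.py m10; python3 lean.py m10
```

```text
[497.81239487 165.2366217  123.25727726] [-3.13249915 -0.0300906   0.08334282] [-2.20557845 -0.09741947  6.13804098]
-22.5 22 [276. 470.]
-22.5 140 [280. 212.]
-67.5 22 [379. 499.]
-67.5 140 [391. 236.]
pics/m10_raw.png n 25 offset mm at z60 -1.9931638947654395 forward lean -0.0020824611822966798
```

Emit:
drive_tool(motion=[0.7, 0.5, 0.2, 0, 0.7, 0.4, 0.2, 0])

```text
clock: 13.82
eef_pos: [499.5, 164.9, 123.3]
eef_rot: [-3.132, -0.03, 0.083]
wrist_force: [-1.2, 0.2, 6.1]
finger_gap: 28.0
```

Emit:
drive_tool(motion=[0.7, 0, 0.2, 0, 0.7, 0, 0.2, 0])

```text
clock: 13.98
eef_pos: [501.1, 165.2, 123.3]
eef_rot: [-3.131, -0.03, 0.083]
wrist_force: [-2.4, -0.9, 5.3]
finger_gap: 28.0
```

```bash
python3 look.py m11; python3 lean.py m11
```

```text
[501.2579955  165.23396711 123.30648427] [-3.13125848 -0.0306398   0.08326294] [-1.55137548  0.60187099  4.25223006]
-22.5 22 [276. 470.]
-22.5 140 [280. 212.]
-67.5 22 [379. 499.]
-67.5 140 [391. 236.]
pics/m11_raw.png n 16 offset mm at z60 1.8735072580166179 forward lean -0.049923594298163856
```

View pics/m11.png

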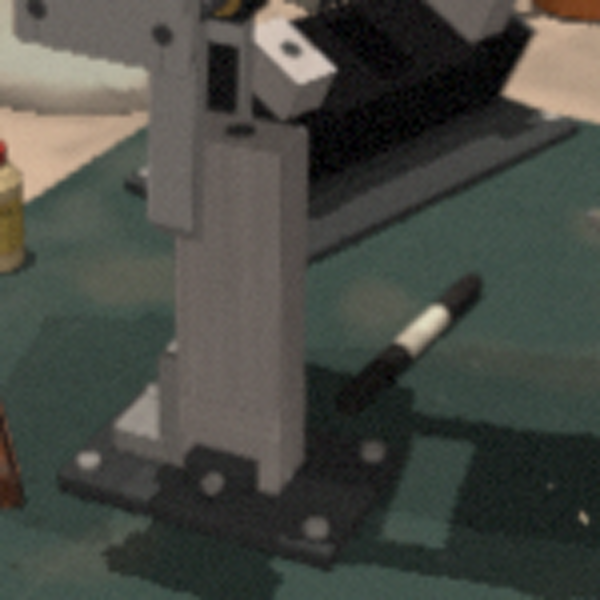

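The block covers the base: its near edges run on continuously into the base at x≈278 and the right edge at x≈303. I'll nudge further to confirm stop contact.

Emit:
drive_tool(motion=[0.7, 0, 0, 0, 0.7, 0, 0, 0])

```text
clock: 14.2
eef_pos: [502.4, 165.4, 123.3]
eef_rot: [-3.131, -0.029, 0.083]
wrist_force: [-3.6, -0.8, 4.3]
finger_gap: 27.8
```

Emit:
drive_tool(motion=[0.7, 0, 0, 0])

```text
clock: 14.28
eef_pos: [502.9, 165.5, 123.2]
eef_rot: [-3.131, -0.028, 0.083]
wrist_force: [-3.2, -1.5, 6.2]
finger_gap: 27.9
```

```bash
sed -i 's/335:370/340:356/;s/335+.5/340+.5/' lean.py; sed -i 's/range(262,296)/range(264,300)/' lean.py; python3 look.py m12; python3 lean.py m10 m11 m12
```

```text
[502.92074566 165.46986904 123.22348134] [-3.13125532 -0.02831908  0.08328802] [-3.08732625 -1.18865563  6.12516726]
-22.5 22 [276. 470.]
-22.5 140 [280. 212.]
-67.5 22 [379. 499.]
-67.5 140 [391. 236.]
pics/m10_raw.png n 34 offset mm at z60 -1.9233253041730034 forward lean 0.0006597725324190695
pics/m11_raw.png n 35 offset mm at z60 1.120388418329318 forward lean 0.01837777798166704
pics/m12_raw.png n 34 offset mm at z60 1.9287691863245904 forward lean 0.02565918443369678
```

It is at the stop; the slight 0.026 forward lean is it pivoting on the stop. I'll ease the grip and let it settle flat, then open.

Emit:
drive_tool(motion=[0, 0, 0, 0, 0, 0, 0, 0, 0, 0, 0, 0], grip_force=3)

```text
clock: 14.58
eef_pos: [503.0, 165.5, 122.9]
eef_rot: [-3.131, -0.028, 0.083]
wrist_force: [-0.6, -0.7, 3.6]
finger_gap: 28.0
```

Emit:
drive_tool(motion=[0, 0, 0, 0, 0, 0, 0, 0, 0, 0, 0, 0, 0, 0, 0, 0, 0, 0, 0, 0], jaw=0.45)

```text
clock: 15.0
eef_pos: [502.8, 165.6, 121.9]
eef_rot: [-3.131, -0.027, 0.083]
wrist_force: [-0.8, -0.6, 0.2]
finger_gap: 51.2
```

```bash
python3 look.py m13; python3 lean.py m13
```

```text
[502.78776829 165.54684974 121.9449214 ] [-3.13115217 -0.02685745  0.08326645] [-0.28247753 -0.31804248 -0.56429353]
-22.5 22 [276. 470.]
-22.5 140 [280. 212.]
-67.5 22 [379. 499.]
-67.5 140 [391. 236.]
pics/m13_raw.png n 35 offset mm at z60 1.1610284457313576 forward lean 0.013473847335247325
```

Emit:
drive_tool(motion=[0, 0, -10, 0, 0, 0, -15, 0, 0, 0, -20, 0, 0, 0, -20, 0, 0, 0, -20, 0, 0, 0, -20, 0, 0, 0, 0, 0])

```text
clock: 15.63
eef_pos: [499.2, 163.9, 235.0]
eef_rot: [-3.131, -0.026, 0.083]
wrist_force: [0.5, 0.4, 0.1]
finger_gap: 51.5
```

Emit:
drive_tool(motion=[-15, 25, 0, 0, -20, 30, 0, 0, -20, 30, 0, 0, -20, 30, 0, 0, -20, 30, 0, 0, -20, 30, 0, 0, 0, 0, 0, 0])

```text
clock: 16.22
eef_pos: [394.1, -25.3, 230.9]
eef_rot: [-3.131, -0.029, 0.088]
wrist_force: [0.1, -0.4, 1.0]
finger_gap: 51.9
```

```bash
python3 look.py m14; python3 lean.py m14; python3 - <<'E'
from h import *
b=camera("top")[:,:,::-1];a=camera("scene")[:,:,::-1]
A=cv2.resize(a[180:330,255:405],(400,400),interpolation=2);T=cv2.resize(b[200:350,195:345],(400,400),interpolation=2)
cv2.imwrite("pics/m15.png",np.hstack([A,T]));cv2.imwrite("pics/m15t_raw.png",b)
X=np.array([np.cos(.084),np.sin(.084),0]);Y=np.array([-X[1],X[0],0]);B=np.array([482,162.3,0])
print([((proj("top",B+i*22.5*X+j*14*Y+[0,0,165])-[195,200])*400/150+[400,0]).round() for i,j in((1,1),(1,-1),(-1,-1),(-1,1))])
E
```

```text
[395.19716565 -23.83730238 231.12701063] [-3.13091712 -0.02968726  0.08745078] [-0.2966113   0.94659783  0.52797589]
-22.5 22 [276. 470.]
-22.5 140 [280. 212.]
-67.5 22 [379. 499.]
-67.5 140 [391. 236.]
pics/m14_raw.png n 36 offset mm at z60 1.1744124314346873 forward lean 0.00406023069272332
[array([476., 223.]), array([521., 217.]), array([527., 289.]), array([482., 295.])]
```

View pics/m15.png

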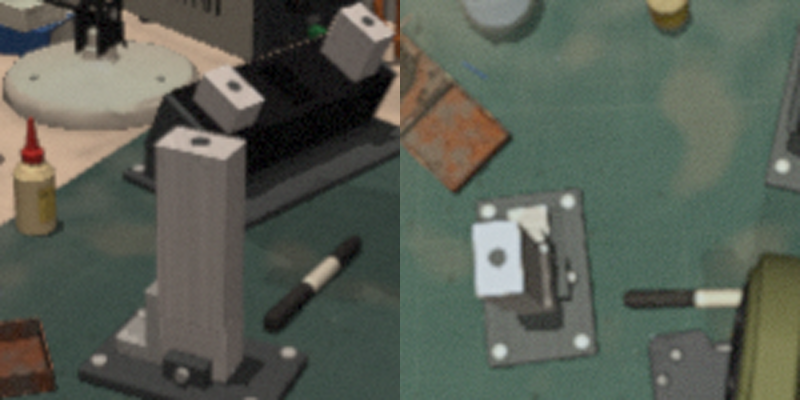

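Block stands upright and released, with its top dot at scene crop (201,142) and top crop (497,257), and the other two blocks and bystanders in place. The top view hints at up to 2 mm of sideways offset, so I'll check numerically by triangulating the dot and comparing the block and base silhouette edges.

```bash
python3 - <<'E'
from h import *
X=np.array([np.cos(.084),np.sin(.084),0]);Y=np.array([-X[1],X[0],0]);B=np.array([482,162.3,0])
a=cv2.imread("pics/m14_raw.png");t=cv2.imread("pics/m15t_raw.png")
def dark(im,u,v,r=4):
    g=cv2.cvtColor(im,6).astype(float)[v-r:v+r+1,u-r:u+r+1];w=np.clip(np.percentile(g,60)-15-g,0,None);y,x=np.mgrid[-r:r+1,-r:r+1];return u+(w*x).sum()/w.sum(),v+(w*y).sum()/w.sum()
s=dark(a,330,233,3);p=dark(t,231,296,4);P,e=tri(s,p);print("hole",s,p,P.round(1),e.round(2),"fix xy",(P-B)@X,(P-B)@Y)
P2=onz("top",p,165);print("top only",(P2-B)@X,(P2-B)@Y);P3=onz("scene",s,165);print("scene only",(P3-B)@X,(P3-B)@Y)
# top-face quad
m=(t[:,:,0]>195).astype(np.uint8);k,l,st,c=cv2.connectedComponentsWithStats(m[280:315,218:245])
i=1+np.argmax(st[1:,4]);q=onz("top",c[i]+[218,280],165);print("topface",st[i],(q-B)@X,(q-B)@Y,cv2.minAreaRect(np.argwhere(l==i)[:,::-1].astype(np.float32)))
# silhouettes right edge in scene, block z55-100 vs base z18-46, offset from model in px
d=cv2.GaussianBlur((a[:,:,2].astype(float)-a[:,:,1]),(3,3),0)
for z in list(range(16,48,4))+list(range(54,110,6)):
    o=proj("scene",B-22.5*X-14*Y+[0,0,z]);v=int(round(o[1]));r=np.diff(d[v,int(o[0])-4:int(o[0])+6]);j=np.argmin(r);k=np.arange(max(0,j-2),min(len(r),j+3));w=np.clip(-r[k],0,None)
    print(z,round(int(o[0])-4+.5+(w*k).sum()/w.sum()-o[0],2),end="; ")
o=proj("scene",B+[0,0,50]);print("\npx per mm X,Y",proj("scene",B+X+[0,0,50])-o,proj("scene",B+Y+[0,0,50])-o)
E
```

```text
hole (np.float64(329.75501405810684), np.float64(232.64217432052484)) (np.float64(230.99533195020746), np.float64(296.15871369294604)) [481.5 165.7 165. ] 0.24 fix xy -0.22780877848005718 3.4593452454564098
top only -0.10908738090290661 3.508543155618723
scene only -0.3341271289973923 3.4071197042485766
topface [  5   0  18  30 365] -0.06296914153637469 3.143666882140603 ((13.338356971740723, 14.63561725616455), (28.83208465576172, 16.39616584777832), 87.87889862060547)
16 -0.22; 20 -0.28; 24 -0.5; 28 -0.28; 32 -0.44; 36 -0.4; 40 -0.39; 44 -0.47; 54 -0.7; 60 -0.71; 66 -0.9; 72 -0.84; 78 -0.96; 84 -0.9; 90 -0.98; 96 -0.81; 102 -0.44; 108 -0.05; 
px per mm X,Y [-0.5497447  -0.14336081] [-0.26247572  0.29546931]
```

Offsets at the seam: the block-to-base silhouette step is 0.2–0.35 px, or about 1–1.5 mm sideways. Lengthwise it's about 0 and against the stop. That's inside 3 mm and 4 mm, and the lean is about 0.004 rad. I'm handing in.

```bash
python3 -c "
from cell import *
print(sign_off())"
```

```text
the job is handed in; nothing more can be done
None
```

The longest block (middle well) is standing released on the base block, up against the end stop, and the job is handed in at about 16 s. `sign_off()` reported no verdict.

**How it went:**
- **Draw:** The tool can only yaw, so I gripped the block leaning and drew it out along the well axis.
- **Righting:** I pushed its foot against the base block's vertical open-end face until it stood upright. The pads slid on it there, so the grip ended up off-centre.
- **Wringing:** I set it down with about 17 mm overhang and slid it under about 10 N in small rows up to the stop. Then I eased the grip, opened and cleared away.

**Last checks:**

| Check | Measured | Limit |
|---|---|---|
| Forward lean | about 0.004 rad | 0.03 rad |
| Lengthwise offset | about 0 mm | 3 mm |
| Sideways offset | about 1–1.5 mm from the silhouette step, 1.5 mm from the tool position at release | 4 mm |
| Turn (tool yaw at release vs base) | 0.083 vs about 0.084 rad | 0.07 rad difference |

- **Checks that disagreed:**
  - Triangulating the dot on the block's top gave about 3.4 mm sideways, still within 4 mm. I put most of that down to calibration error at that height and did not nudge the block again.
  - A rough pixel rectangle of the top face suggested up to 0.06 rad of turn, but I judged it too noisy to count.
- **During the slide:** The block leaned about 0.05 rad back at first touch and was flat before it passed 12 mm short of flush.
- **Other objects:** In the last picture the other two blocks were in their wells. The bottle, marker and carton looked unmoved in the views that showed them; I did not measure them, and the carton was outside the last picture.
- **Pictures:** I viewed 12, two over the budget of 10.

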